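Rock the vial gate over to the empty tray

ROBOT

A 6-joint arm with a two-finger parallel gripper is mounted at the origin on the work surface. World frame = base frame: x ahead of the robot, y to its left, z up, the work surface at z = 0. Lengths are in m, angles in rad, forces in N, time in s.
With the tool pointing down it reaches from about 0.35 to 0.775 m from the base axis. Payload 5.5 kg.
Tool frame: the origin (TCP) lies at the very end of the fingers, on their centre line; the grasp point (between the pads) lies 19 mm behind it (grip_point_offset is the distance from the TCP to the grasp point, in m); z points along the fingers, y is the direction in which the jaws open and shut (so a half turn about z gives the same grasp; the last joint's range is limited). The gripper opens to 85 mm and grips with 20 to 120 N. Pads are 22 mm wide; open, the fingers measure 114 mm over their backs; the gripper's body (76 mm by 85 mm) begins 54 mm behind the grasp point. The pads swing forward as they close: fully open they stand 13 mm farther back than shut.
Start: joints at [-1.454, 0.313, 0.046, 1.304, 0, 1.431], TCP at [0.146, -0.556, 0.231] pointing down, gripper open.
Joint ranges: [-2.76, 2.76], [-0.86, 1.69], [-1.03, 1.26], [-2.2, 2.34], [-1.47, 1.5], [-3.14, 3.14]. Speed limits (rad/s): [2.57, 2.57, 3.14, 3.14, 3.14, 3.14].

INTERFACE

Orientations are given as a unit quaternion [w, x, y, z].
In Python, from workcell import * gives the robot as it stands.
- The arm moves only by the shell command python3 -m crank 'ROWS' [OPENING] [FORCE]. ROWS is a JSON object of lists of equal length, an entry for each row: "travel": the shift along the tool's x, y, z in units of 40 mm (1.0 is 40 mm), a list of three; "turn": the turn about the tool's z in rad. In form: {"travel": [[x, y, z], ...], "turn": [turn, ...]}. A call has 1 to 5 rows; each row is the pose to reach, as a shift and turn from the pose commanded when the call began, along the tool's axes at that moment; what a row does not reach only later rows make up. A row lasts 1/12 s, in which the tool goes at most 41.7 mm and 7.16 degrees, less where a joint would pass 70% of its speed; a pose out of reach is approached as far as the arm can. A call with a gripper value outside its range is refused whole. OPENING is the finger opening in mm, from 0 to 85.4, set as the call begins (- or left out, the last holds). The fingers move at their own pace and stop on an object; FORCE is the grip in N (left out, the last holds). Time passes only in rows, so rows that repeat a pose let the fingers close. It gives the time, the measured TCP pose, the force and the opening at its end, in the units of the state.
- get_state(): the state, without advancing time (a new reading comes with each control period).
- read_camera(name): name is "scene" or "top" or "wrist"; returns a dict with "image" (384x512x3 uint8, red, green, blue), "K" (3x3 intrinsics, pixels), "R" (3x3) and "t" (3): a world point X has camera coordinates R X + t. Camera axes: x right, y down, z forward; pixel columns grow to the right and rows downward; lengths in m; the calibration is good to about 2 mm. A picture is of the moment at which its call begins. There is no depth.
- hand_in(): hands the job in, once; it reports no verdict.
The state is a dict: "clock": time; "joint_pos": joint angles; "qvel": joint speeds; "tau": joint torques, N m; "tcp_pos": TCP position; "orientation": TCP orientation; "wrist_force": force on the tool from outside, world axes, zero at the start; "ft_torque": the same for the moment, N m; "finger_gap": finger opening in m.
Only numpy, scipy, OpenCV 4.12 (cv2) and the standard library are available. Lean on these libraries where they do the work, as an engineer would, in place of code of your own. Each camera call takes 0.05 s, during which the arm holds its last target. There are 200 camera calls.

TASK

The tray on one side of the vial sorter is full and the empty one on the other side stands pulled out. Push the empty tray fully home against the back stop of its bay, then rock the seesaw gate all the way over to that side by pressing down on its pad, so that the four waiting vials roll down that chute into the tray, and leave the gate tipped that way. Do not lift a tray, do not touch the vials, and leave the full tray and the other things on the bench as they are.

Things in the scene. Friction and masses are not known exactly. Their poses are not given: they have to be found in the camera images.
- stand: Fixed vial sorter: white base 120 x 270 mm, two posts with the seesaw gate, a chute 56 mm wide to each side. Origin on the bench under the pivot (112 mm up); x away from the robot, y left along the gate. Turned up to 0.2 rad; bays, trays, gate turn with it. Chutes fall outwards from 84 mm height 90 mm from the pivot to 60 mm height (underside 56, walls to 80) at 175 mm.
- gate (a joint): Tilt (rad) of the seesaw gate: 0 level, positive = left (+y) end down, stops at +-0.32. Starts near level, stays where left; a pad takes about 3 N. It is an aluminium channel 210 mm long, 55 wide, walls to 34 mm above the pivot, ends open. Its floor rises 0.13 rad from middle to ends: the vials wait in the middle and roll out at the low end when tilted more than that.
- pad_left (a point): Centre of the top of the gate's left (+y) press pad, a plain plate 50 (x) x 40 (y) mm that sticks out of the channel's side towards the robot, 52 mm in front of and 90 mm left of the pivot; 13 mm above the pivot when level. It sinks about 28 mm from level to the stop. It moves with the gate.
- pad_right (a point): The same on the right (-y) end.
- bay_empty: The bay, fixed on the bench, in which the empty tray belongs: two low side rails (12 mm high, 118 mm apart inside) and a back stop at the far end (26 mm high). Its origin lies on the bench where the middle of the tray is when the tray is fully home, 215 mm to the left or to the right of the stand's origin; axes as the stand's.
- tray_empty: Empty blue open tray, loose, 140 (x) x 110 (y) x 50 mm high, walls 3 mm, about 0.3 kg. Origin under its centre, axes as the stand's. Starts in its bay, pulled out 45 to 80 mm towards the robot (-x of the stand); pushed on the outside of its near wall it slides with 2 to 5 N. Fully home, its far wall is 2 mm or less from the back stop.
- tray_full: The same blue tray filled with vials, home in the bay on the other side, 0.8 kg. Leave alone.
- vial0: Sample vial, clear with a white cap, 16 mm diameter, 46 mm long, 15 g, lying along the stand's x in the gate. Origin at its centre. The four are alike.
- vial1: Sample vial, clear with a white cap, 16 mm diameter, 46 mm long, 15 g, lying along the stand's x in the gate. Origin at its centre. The four are alike.
- vial2: Sample vial, clear with a white cap, 16 mm diameter, 46 mm long, 15 g, lying along the stand's x in the gate. Origin at its centre. The four are alike.
- vial3: Sample vial, clear with a white cap, 16 mm diameter, 46 mm long, 15 g, lying along the stand's x in the gate. Origin at its centre. The four are alike.
- jar: Bystander: small white jar, 40 mm diameter, 50 mm tall, standing between robot and stand. Origin under its centre.
- bottle: Bystander: amber bottle, 60 mm diameter, 130 mm tall, behind the stand. Origin under its centre.
- rack: Bystander: yellow tube rack 55 x 140 mm, 60 mm high (84 mm with its tubes), behind the stand. Origin under its centre.
There are look-alikes about, which are no part of the job. What is shaped like the tray_empty but brown, pink or purple is not meant.

How it is judged:
By the outcome, as a careful person would: the job done as asked, in the order asked, and still so for the second after the job is handed in, with the robot touching nothing.
It also fails if it takes over 48 s, if anything falls off the work surface, if the arm or the gripper's body presses on something with over 40 N, if the wrist force passes 120 N, or if a joint passes its speed limit or range.

## Working session

There is one attempt and no reset: what is moved stays moved. The work goes in short steps, Python scripts to look and compute and a shell command to move; the robot and the scene stay as the last step left them, time stands still between calls to the robot, and variables do not carry over. Pictures are saved under pics/ and viewed, about 8 in all and at most 12, crops included, and the job is handed in when it is done.

```bash
mkdir -p pics; python3 - <<'E'
from workcell import *
import cv2,pickle
s=get_state();print(s['tcp_pos'],s['orientation'],s['clock'])
d={}
for n in('top','scene'):
    c=read_camera(n);d[n]=c;cv2.imwrite(f'pics/{n}0.png',cv2.resize(c['image'][:,:,::-1],(800,600),interpolation=cv2.INTER_CUBIC))
    print(n,(-c['R'].T@c['t']).round(3))
pickle.dump(d,open('cams.pkl','wb'))
E
```

```text
[ 0.14597276 -0.55564243  0.23041544] [-9.00729845e-04  9.91769812e-01  1.28030576e-01  1.93331176e-05] 0.0
top [0.457 0.058 1.058]
scene [1.043 0.315 0.469]
```

View pics/top0.png

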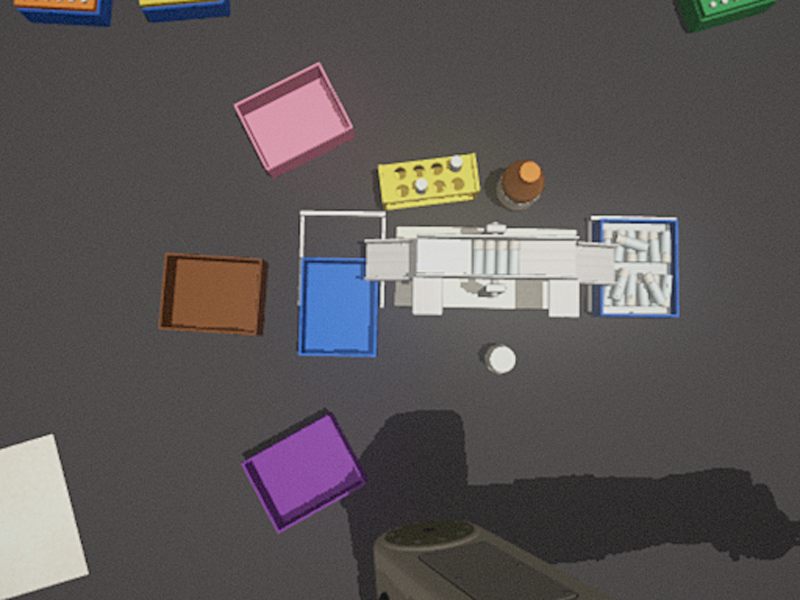

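View pics/scene0.png

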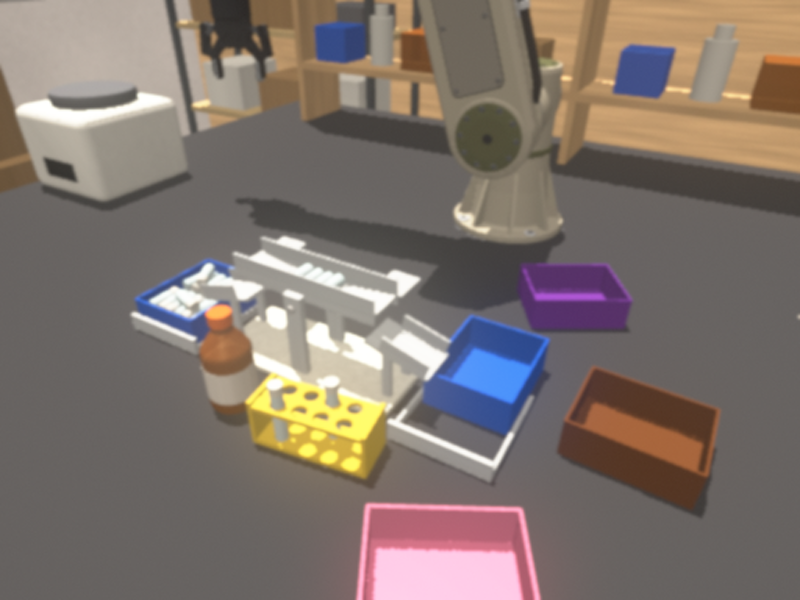

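The top view has +x up and +y left. The empty blue tray is on the left (rim about (300,258) to (377,356)), its back stop is at row ~212, the left pad is at (427,296), the jar is at (501,359), and the purple tray spans (243–365, 410–530). I'll enlarge the bay area to get better pixel positions.

```bash
cat > h.py <<'E'
import numpy as np,pickle
def ray(c,u,v,z):
    R,t,K=c['R'],c['t'],c['K'];o=-R.T@t
    d=R.T@np.linalg.solve(K,[u,v,1.]);return o+d*(z-o[2])/d[2]
E
python3 - <<'E'
import pickle,cv2
c=pickle.load(open('cams.pkl','rb'))['top'];im=c['image'][:,:,::-1]
cv2.imwrite('pics/crop.png',cv2.resize(im[125:235,180:380],(800,440),interpolation=cv2.INTER_CUBIC))
E
```

```text
(no output)
```

View pics/crop.png

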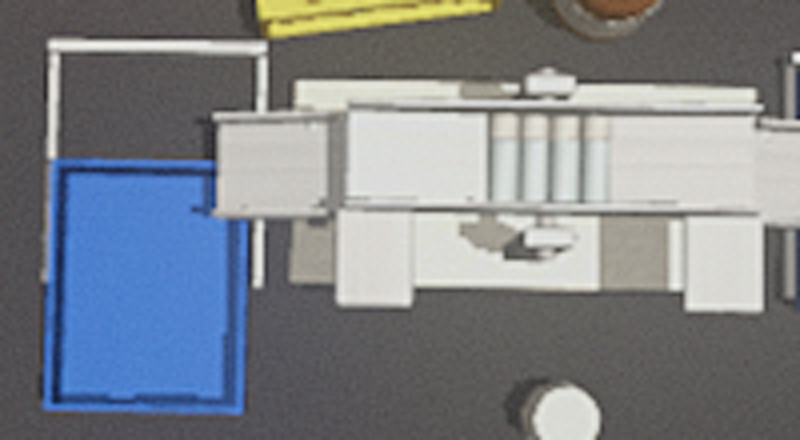

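Crop pixels: tray rim near edge (43,411)–(243,413), far-left corner (52,159). Left pad is (337,212)–(413,306), right pad (685,217)–(764,312). The back stop's near top edge is about (60,52)–(256,54).

```bash
python3 - <<'E'
from h import *
from workcell import get_state
from scipy.spatial.transform import Rotation as Ro
c=pickle.load(open('cams.pkl','rb'))['top']
P=lambda u,v,z:ray(c,180+u/4,125+v/4,z)[:2]
r=lambda a:np.round(a,4)
tn=[P(43,411,.05),P(243,413,.05)];tf=P(52,159,.05)
print('near',r(tn),'far',r(tf),'len',np.linalg.norm(tf-tn[0]),np.linalg.norm(tn[0]-tn[1]))
pl=P(375,259,.125);pr=P(724.5,264.5,.125);d=pl-pr
yaw=np.arctan2(-d[0],d[1]);print('pads',r(pl),r(pr),np.linalg.norm(d),'yaw',yaw)
bs=[P(60,52,.026),P(256,54,.026)];e=bs[0]-bs[1];print('stop',r(bs),np.arctan2(-e[0],e[1]))
e=tn[0]-tn[1];print('trayyaw',np.arctan2(-e[0],e[1]))
print('jar',r(P(566,415,.05)))
for yw in (yaw,):
    X=np.array([np.cos(yw),np.sin(yw)]);Y=np.array([-X[1],X[0]])
    o=(pl+pr)/2+.052*X;b=o+.215*Y;print('stand',r(o),'bay',r(b),'near wall home',r(b-.07*X),'stop face',r(b+.07*X))
    mid=sum(tn)/2;print('tray mid near',r(mid),'pull',X@(b-.07*X-mid),'lat',Y@(mid-b))
s=get_state();R=Ro.from_quat(np.roll(s['orientation'],-1));print(R.as_matrix().round(3))
E
```

```text
near [[0.4416 0.2081]
 [0.4418 0.097 ]] far [0.5825 0.2061] len 0.14083325696903257 0.11103466247936673
pads [0.523  0.0271] [ 0.5221 -0.153 ] 0.1801378619218441 yaw -0.0047819770725635365
stop [[0.6476 0.2064]
 [0.6476 0.0933]] -0.00011871903362854239
trayyaw 0.0016317949172788412
jar [ 0.4428 -0.0819]
stand [ 0.5745 -0.0632] bay [0.5755 0.1518] near wall home [0.5055 0.1521] stop face [0.6455 0.1514]
tray mid near [0.4417 0.1525] pull 0.06381748672729796 lat 0.00013106890443194402
[[ 0.967  0.254 -0.   ]
 [ 0.254 -0.967  0.002]
 [ 0.    -0.002 -1.   ]]
```

```bash
python3 -m crank '{"travel":[[0.86,-0.56,0],[1.7,-1.13,0],[2.56,-1.7,0],[3.4,-2.26,0],[4.28,-2.83,0]],"turn":[0.1,0.2,0.26,0.26,0.26]}' 40; python3 -m crank '{"travel":[[0.8,-0.6,0],[1.6,-1.2,0],[2.4,-1.8,0],[3.0,-2.6,0],[3.4,-3.5,0]],"turn":[0,0,0,0,0]}'
```

```text
clock: 0.52
tcp_pos: [0.2832, -0.4017, 0.2309]
orientation: [-0.0, 1.0, -0.002, -0.0]
wrist_force: [0.7, -0.5, 0.3]
finger_gap: 0.0399
clock: 0.93
tcp_pos: [0.4211, -0.2629, 0.2307]
orientation: [0.0, 1.0, -0.002, 0.0]
wrist_force: [1.0, 0.0, -0.2]
finger_gap: 0.04
```

```bash
python3 -m crank '{"travel":[[0,-1,0],[0,-2,0],[0,-3,0],[0,-4,0],[0,-5,0]],"turn":[0,0,0,0,0]}'; python3 -m crank '{"travel":[[0,-1,0],[0,-2,0],[0,-3,0],[-0.2,-4,0],[-0.4,-5,0]],"turn":[0,0,0,0,0]}';python3 -m crank '{"travel":[[0,-0.38,0.5],[0,-0.38,1.5],[0,-0.38,2.5],[0,-0.38,3],[0,-0.38,3]],"turn":[0,0,0,0,0]}'
```

```text
clock: 1.35
tcp_pos: [0.4191, -0.0619, 0.231]
orientation: [-0.0, 1.0, -0.002, -0.0]
wrist_force: [0.4, 0.3, 0.1]
finger_gap: 0.0401
clock: 1.77
tcp_pos: [0.4055, 0.1017, 0.231]
orientation: [-0.012, 1.0, 0.019, -0.001]
wrist_force: [0.9, -0.3, 0.1]
finger_gap: 0.0401
clock: 2.18
tcp_pos: [0.4023, 0.1053, 0.1073]
orientation: [-0.015, 1.0, 0.02, -0.005]
wrist_force: [-0.5, 0.9, -0.7]
finger_gap: 0.0399
```

```bash
python3 - <<'E'
from workcell import *
s=get_state();print(s['joint_pos'],s['tcp_pos'],s['orientation'],s['tau'])
E
```

```text
[ 0.03977655  0.09574212 -0.54854654  0.93607352  0.03063585  3.1408156 ] [0.40228639 0.10527606 0.1072822 ] [-0.01522099  0.99966719  0.02019956 -0.0050801 ] [ 7.88102718e-02 -3.16263092e+01  2.65558380e+01 -1.31944411e+00
  1.14083849e-01 -5.14798990e-05]
```

```bash
for i in 1 2 3 4 5; do python3 -m crank '{"travel":[[0,0,0],[0,0,0],[0,0,0],[0,0,0],[0,0,0]],"turn":[-0.124,-0.248,-0.372,-0.496,-0.62]}' | egrep 'tcp|orie'; done
```

```text
tcp_pos: [0.4076, 0.1054, 0.1132]
orientation: [-0.015, 0.945, 0.327, 0.005]
tcp_pos: [0.4076, 0.1054, 0.1133]
orientation: [-0.012, 0.8, 0.6, 0.009]
tcp_pos: [0.4076, 0.1054, 0.1133]
orientation: [-0.009, 0.579, 0.815, 0.013]
tcp_pos: [0.4076, 0.1054, 0.1133]
orientation: [-0.005, 0.303, 0.953, 0.015]
tcp_pos: [0.4076, 0.1054, 0.1133]
orientation: [0.0, -0.002, 1.0, 0.015]
```

```bash
python3 -m crank '{"travel":[[0.07,0.9,0],[0.07,1.1,0.6],[0.07,1.1,1.5],[0.07,1.1,2.3],[0.07,1.1,2.3]],"turn":[0,0,0,0,0]}'; python3 -m crank '{"travel":[[-0.3,0,0],[-0.6,0,0],[-0.9,0,0],[-1.1,0,0],[-1.3,0,0]],"turn":[0,0,0,0,0]}'
```

```text
clock: 4.68
tcp_pos: [0.4005, 0.152, 0.0179]
orientation: [-0.004, 0.0, 1.0, 0.015]
wrist_force: [-1.2, -1.0, -0.6]
finger_gap: 0.0403
clock: 5.1
tcp_pos: [0.4565, 0.1524, 0.0228]
orientation: [-0.001, 0.0, 1.0, 0.016]
wrist_force: [-2.8, -0.3, 1.7]
finger_gap: 0.0397
```

```bash
python3 -m crank '{"travel":[[-0.15,0,0],[-0.3,0,0],[-0.45,0,0],[-0.6,0,0],[-0.7,0,0]],"turn":[0,0,0,0,0]}';  for i in 1 2 ; do python3 -m crank '{"travel":[[-0.03,0,0],[-0.06,0,0],[-0.09,0,0],[-0.1,0,0],[-0.1,0,0]],"turn":[0,0,0,0,0]}'; done
```

```text
clock: 5.52
tcp_pos: [0.4843, 0.1527, 0.021]
orientation: [-0.001, -0.0, 1.0, 0.015]
wrist_force: [-2.8, 0.4, 2.0]
finger_gap: 0.0401
clock: 5.93
tcp_pos: [0.4878, 0.1527, 0.0208]
orientation: [-0.001, -0.0, 1.0, 0.015]
wrist_force: [-1.4, 1.0, -0.3]
finger_gap: 0.0403
clock: 6.35
tcp_pos: [0.492, 0.1527, 0.021]
orientation: [-0.001, -0.0, 1.0, 0.015]
wrist_force: [-0.8, -0.3, -0.1]
finger_gap: 0.0401
```

```bash
for i in 1 2 3 ; do python3 -m crank '{"travel":[[-0.03,0,0],[-0.05,0,0],[-0.07,0,0],[-0.08,0,0]],"turn":[0,0,0,0]}' |egrep 'tcp|force'; done
```

```text
tcp_pos: [0.4948, 0.1527, 0.021]
wrist_force: [-2.4, 0.6, 1.8]
tcp_pos: [0.4981, 0.1527, 0.0209]
wrist_force: [-2.3, -0.1, 2.1]
tcp_pos: [0.4989, 0.1527, 0.0206]
wrist_force: [-9.8, -0.5, 6.4]
```

```bash
python3 -m crank '{"travel":[[-0.03,0,0],[-0.05,0,0],[-0.05,0,0]],"turn":[0,0,0]}';  python3 -m crank '{"travel":[[0.5,0,0],[1,0,0],[1.5,0,0],[1.5,0,-1],[1.5,0,-2]],"turn":[0,0,0,0,0]}'; python3 -m crank '{"travel":[[0,0,-1],[0,0,-2],[0,0,-3],[-0.2,0,-3],[-0.2,0,-3]],"turn":[0,0,0,0,0]}' 0
python3 - <<'E'
from workcell import *
import cv2,pickle
c=read_camera('top');pickle.dump(c,open('c1.pkl','wb'))
im=c['image'][:,:,::-1]
cv2.imwrite('pics/crop1.png',cv2.resize(im[125:235,180:380],(800,440),interpolation=cv2.INTER_CUBIC))
E
```

```text
clock: 7.6
tcp_pos: [0.4988, 0.1527, 0.0203]
orientation: [-0.005, -0.0, 1.0, 0.015]
wrist_force: [-12.4, -0.1, 10.3]
finger_gap: 0.0405
clock: 8.02
tcp_pos: [0.4385, 0.1497, 0.0988]
orientation: [-0.005, -0.0, 1.0, 0.015]
wrist_force: [1.6, 0.2, 0.6]
finger_gap: 0.0396
clock: 8.43
tcp_pos: [0.4555, 0.1468, 0.2241]
orientation: [0.004, 0.0, 1.0, 0.016]
wrist_force: [0.7, 0.0, -0.5]
finger_gap: -0.0001
```

View pics/crop1.png

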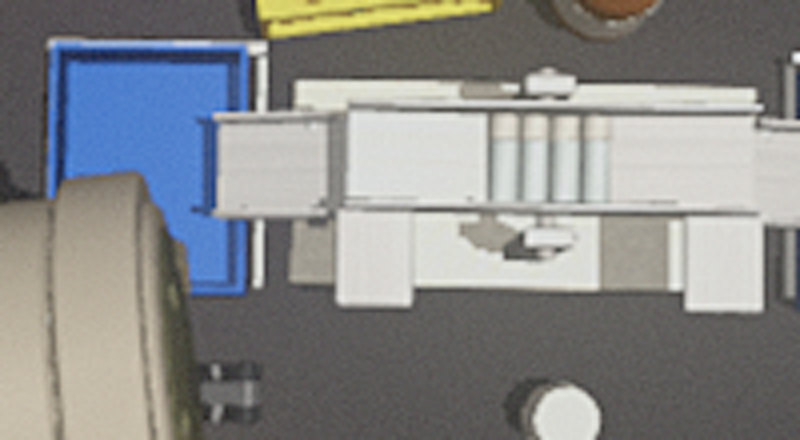

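The tray sits against the back stop: its far rim is at row ~45 and square, and the push ended at 12 N. Gate and vials are unchanged. Next I'll move over the left pad.

```bash
python3 -m crank '{"travel":[[-0.4,-0.8,0],[-0.9,-1.6,0],[-1.4,-2.4,0],[-1.4,-2.9,0.6],[-1.4,-2.95,1]],"turn":[0,0,0,0,0]}'; python3 -m crank '{"travel":[[0,0,0.2],[0,0,0.4],[0,0,0.4]],"turn":[0,0,0]}'
```

```text
clock: 8.9
tcp_pos: [0.5077, 0.0265, 0.1741]
orientation: [-0.002, 0.002, 1.0, 0.015]
wrist_force: [-0.9, 0.9, 0.5]
finger_gap: 0.0004
clock: 9.15
tcp_pos: [0.5057, 0.031, 0.1588]
orientation: [-0.003, -0.0, 1.0, 0.016]
wrist_force: [0.3, -0.1, 0.1]
finger_gap: -0.0003
```

```bash
python3 -m crank '{"travel":[[-0.2,0,0.2],[-0.2,0,0.5],[-0.2,0,0.7],[-0.2,0,0.9],[-0.2,0,1.0]],"turn":[0,0,0,0,0]}'; for i in 1 2 3; do python3 -m crank '{"travel":[[0,0,0.06],[0,0,0.12],[0,0,0.18],[0,0,0.2]],"turn":[0,0,0,0]}'|egrep 'tcp|force';done
```

```text
clock: 9.57
tcp_pos: [0.5157, 0.0323, 0.1206]
orientation: [-0.001, -0.001, 1.0, 0.016]
wrist_force: [-0.0, 1.8, 3.4]
finger_gap: 0.0002
tcp_pos: [0.5156, 0.0321, 0.1133]
wrist_force: [1.1, 1.6, 2.5]
tcp_pos: [0.5156, 0.0318, 0.1049]
wrist_force: [0.7, 1.4, 2.3]
tcp_pos: [0.5155, 0.0318, 0.0971]
wrist_force: [-1.2, -1.9, 8.8]
```

```bash
python3 -m crank '{"travel":[[0,0,0.05],[0,0,0.1],[0,0,0.1],[0,0,0.1],[0,0,0.1]],"turn":[0,0,0,0,0]}'; python3 -m crank '{"travel":[[0,0,0],[0,0,0],[0,0,-0.3],[0,0,-1],[0,0,-1.8]],"turn":[0,0,0,0,0]}';python3 -m crank '{"travel":[[0.8,0,-0.6],[1.6,0,-1],[2.4,0,-1],[3.2,0,-1],[3.2,0,-1]],"turn":[0,0,0,0,0]}'
python3 - <<'E'
from workcell import *
import cv2,pickle
c=read_camera('top');im=c['image'][:,:,::-1]
cv2.imwrite('pics/crop2.png',cv2.resize(im[125:235,180:380],(800,440),interpolation=cv2.INTER_CUBIC))
c=read_camera('scene');im=c['image'][:,:,::-1]
cv2.imwrite('pics/scene2.png',cv2.resize(im[140:320,70:370],(800,480),interpolation=cv2.INTER_CUBIC))
E
```

```text
clock: 10.98
tcp_pos: [0.5157, 0.0316, 0.0966]
orientation: [0.0, 0.0, 1.0, 0.014]
wrist_force: [-8.5, -1.6, 27.9]
finger_gap: 0.0003
clock: 11.4
tcp_pos: [0.5131, 0.0304, 0.1639]
orientation: [-0.004, 0.0, 1.0, 0.016]
wrist_force: [1.3, -1.5, 0.4]
finger_gap: 0.0002
clock: 11.82
tcp_pos: [0.3809, 0.0297, 0.2046]
orientation: [-0.004, -0.0, 1.0, 0.016]
wrist_force: [-0.7, 0.4, -0.4]
finger_gap: -0.0002
```

View pics/crop2.png

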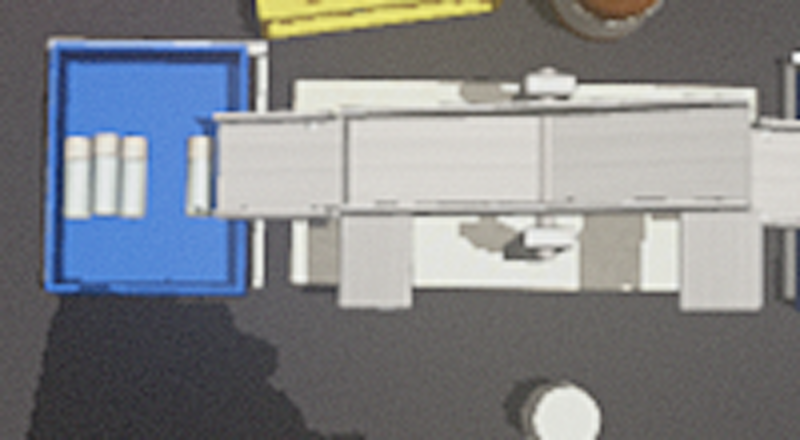

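View pics/scene2.png

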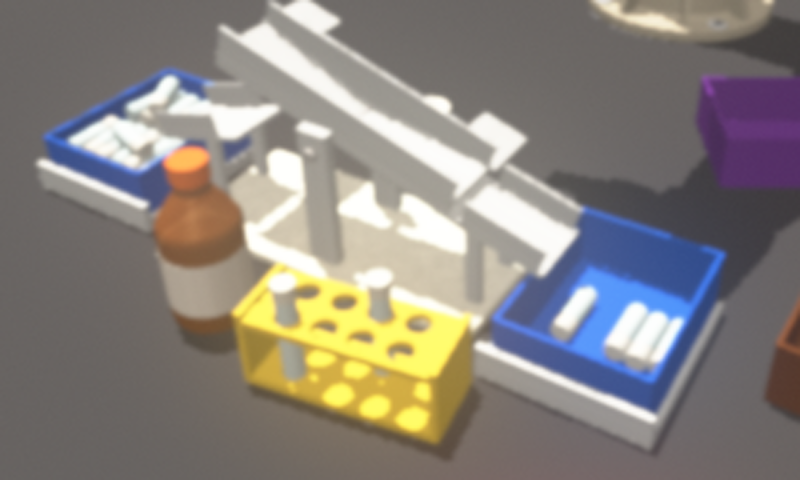

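All four vials lie in the blue tray: three near (105,175) and one at (199,175) in the top crop. The gate is tipped left, the tray is against its stop, and the jar, bottle, rack and full tray look unmoved. I'll let things settle for a moment and hand in.

```bash
python3 -m crank '{"travel":[[0,0,0],[0,0,0],[0,0,0],[0,0,0],[0,0,0]],"turn":[0,0,0,0,0]}' && python3 -c "
from workcell import *
print(hand_in())"
```

```text
clock: 12.33
tcp_pos: [0.3879, 0.0289, 0.2051]
orientation: [-0.001, -0.0, 1.0, 0.015]
wrist_force: [-0.7, -0.3, -0.6]
finger_gap: -0.0003
the job is handed in; nothing more can be done
None
```

The job is done and handed in at 12.3 s on the clock; `hand_in` gave no verdict. I slid the empty (left) tray home, then pressed the left pad down to its stop and moved the arm clear.

**Last checks**
- **Tray:** it stopped moving and the pushing force rose from about 2 N to about 12 N. In the pictures it sits square against the back stop. I did not measure the gap to the stop separately.
- **Gate:** the pad stopped at 97 mm height, against about 96 mm expected at the stop. I pressed it with about 28 N. The pictures show the gate still tipped left after I let go.
- **Vials:** the last pictures, from both cameras, show all four in the tray. I let things settle for half a second before handing in, but took no picture after that.
- **Other things:** the full tray, jar, bottle and rack look unmoved in the pictures.

**Didn't go to plan:** the last joint reached its range limit (3.14 rad) on the way to the tray. I turned the gripper half a turn to free it, which left the tool tilted about 0.03 rad for the rest of the job, with no visible effect.

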